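# Walk the plaster mould home and latch it

## Task

Walk the heavy plaster casting mould forward into its cradle by pushing alternately and gently on its two rear corners, until its front face sits flush against the wooden stop; only then swing the steel latch arm shut behind it, without ramming the mould. The plaster chips if it is pushed or bumped harder than 25 N, and one push in the middle needs more than that. Keep the mould flat on the bench and leave the pottery around it alone.

Things in the scene. Friction and masses are not known exactly. Their poses are not given: they have to be found in the camera images.
- mould: Off-white plaster block, 115 mm deep (x), 240 wide (y), 100 tall, 3.45 kg, round pour hole on top. Origin: centre of underside; +x front (goes to the stop), +y left. Its underside is a centred flat foot 80 (x) by 170 (y), 8 mm high. Sliding it straight takes 26 to 30 N; pushing ahead 10 to 20 mm in from one rear corner takes 13 to 19 N and pivots it about a point some 65 mm across the middle
- front_left (a point): front left upright edge of the mould, at half its height (50 mm up). As one front edge goes forward the other comes back by about 0.4 of that
- front_right (a point): front right upright edge of the mould, at half its height
- rear_left (a point): rear left upright edge of the mould, at half its height. Faces are smooth and slippery. Touch them slowly, under about 20 mm/s: a fast bump counts as a hard push
- rear_right (a point): rear right upright edge of the mould, at half its height
- cradle: Fixed. Origin: middle of the wooden stop's face, at bench height; +x away from the incoming mould, +y left. Stop: hard bar 320 mm wide (y), 30 thick, 60 tall. At each end of its face a wooden cheek 50 tall, 18 long (x -18 to 0) at |y| 135 to 155: the mould has 15 mm play each side. A steel bracket 22 high at the left rear (x -150 to -105, y 170 to 210) carries the latch
- pivot (a point): pivot axis (vertical) of the latch arm, at x -128, y 185 mm in the cradle frame, 24 mm above the bench
- post (a point): Grip point on the latch's upright round wooden post: 16 mm in diameter, from 28 to 100 mm above the bench, on a lug of the arm, 105 mm from the pivot axis; the point is 79 mm above the bench. The post can turn between gripper pads, so the grip need not turn with the arm
- latch (a joint): Angle of the latch arm, a flat steel bar 125 mm long, 14 wide, 24 to 36 mm above the bench, swinging level. 0 = fully open, pointing back and outward; 2.09 rad = shut at its end stop, lying across the mould's left rear corner about 6 mm behind a mould that is home. Shuts anticlockwise seen from above. Moves lightly, stays where left
- beaker: bystander: red clay beaker, 70 mm across, 90 mm tall; origin centre of underside
- bowl: bystander: white bowl, 110 mm across, 50 mm tall; origin centre of underside
- jar: bystander: amber jar with steel cap, 60 mm across, 100 mm tall, left of the cradle; origin centre of underside

How it is judged:
On the way, in this order (a step that is already met when the one before it is completed fails the run):
1. the mould stands flush against the stop, within 4 mm at both front edges, with the latch still open (x of each of front_left, front_right in the frame of cradle above -0.004 m and value of joint latch below 1 rad), for 0.2 s.
2. the latch is swung shut behind it (value of joint latch above 2 rad), for 0.2 s.
At the end, for the whole second after the job is handed in: the mould stands flat and at rest between the cheeks with both front edges within 4 mm of the stop's face, and the latch is shut behind it (over 2.0 rad of 2.09) (x of front_left in the frame of cradle between -0.004 and 0.004 m and x of front_right in the frame of cradle between -0.004 and 0.004 m and y of mould in the frame of cradle between -0.018 and 0.018 m and angle between mould's own z axis and vertical below 0.03 rad and height (world z) of mould below 0.004 m and linear speed of mould below 0.01 m/s and value of joint latch above 2 rad); the robot touches nothing.
It fails at once if the mould is pushed harder than 25 N by the robot (contact force between any of the fingers, the arm and mould above 25 N).
It fails at once if the mould is rammed with the latch (over 12 N) (contact force between latch and mould above 12 N).
It fails at once if the mould is tipped (angle between mould's own z axis and vertical above 0.1 rad).
It fails at once if the pottery around is disturbed (moved over 20 mm) (distance of any of beaker, bowl, jar from where it was at the start of the episode above 0.02 m).
It also fails if it takes over 72 s, if anything falls off the work surface, if the arm or the gripper's body presses on something with over 40 N, if the wrist force passes 120 N, or if a joint passes its speed limit or range.

## Robot

A 6-joint arm with a two-finger parallel gripper is mounted at the origin on the work surface. World frame = base frame: x ahead of the robot, y to its left, z up, the work surface at z = 0. Lengths are in m, angles in rad, forces in N, time in s.
With the tool pointing down it reaches from about 0.275 to 0.875 m from the base axis. Payload 12.5 kg.
Tool frame: the origin (TCP) lies at the very end of the fingers, on their centre line; the grasp point (between the pads) lies 19 mm behind it; x points along the fingers, y is the direction in which the jaws open and shut, and the axes are right-handed (so a half turn about x gives the same grasp; the last joint's range is limited). The gripper opens to 85 mm and grips with 20 to 120 N. Pads are 22 mm wide; open, the fingers measure 114 mm over their backs; the gripper's body (76 mm by 85 mm) begins 54 mm behind the grasp point. The pads swing forward as they close: fully open they stand 13 mm farther back than shut.
Start: joints at [-1.412, 0.351, 1.652, -0, 1.139, -0.085], TCP at [0.133, -0.534, 0.231] pointing down, gripper open.
Joint ranges: [-2.75, 2.75], [-0.79, 2.1], [0.01, 2.65], [-1.57, 4.71], [0.07, 3.14], [-2.87, 2.87]. Speed limits (rad/s): [2.22, 2.22, 2.79, 3.14, 3.14, 3.14].

## Interface

Orientations are given as a 3x3 rotation matrix whose columns are the frame's x, y, z axes.
In Python, from bench import manip gives the robot as it stands. Calls block until the motion is done:
- manip.move_ptp(position, orientation): joint-space move of the TCP to a pose.
- manip.move_l(position, attitude=None, max_speed=0.15): straight line of the TCP; attitude=None keeps the orientation; max_speed is the mean speed in m/s.
- manip.move_j(angles): joint-space move.
- manip.set_gripper(opening, effort=None): opening from 0.0 (shut) to 1.0 (fully open); effort is the grip in N (None keeps the last); returns when the fingers have stopped.
- manip.dwell(seconds).
- manip.inverse_kinematics(position, orientation): joint angles nearest the present ones, or None.
- manip.grab_frame(name): name is "side" or "top" or "wrist"; returns (picture, depth): 480x640x3 uint8, red, green, blue; 480x640 float32, m along the optical axis (not along the pixel's ray), 0 where there is no reading.
- manip.get_calibration(name): a dict with "camera_matrix" (3x3 intrinsics, pixels), "R" (3x3) and "t" (3): a world point X has camera coordinates R X + t. Camera axes: x right, y down, z forward; pixel columns grow to the right and rows downward; lengths in m; the calibration is good to about 2 mm. The wrist camera is an equidistant fisheye: a pixel r from the principal point sees the ray r / f radians off the axis. A picture is of the moment at which its call begins: read the wrist's pose just before it. get_calibration takes no time and is no camera call; for the wrist camera it gives the pose at the moment of the call.
A pose or a line that the arm cannot do raises manip.Unreachable and nothing moves.
- manip.sign_off(): hands the job in, once; it reports no verdict.
Trained networks look in the newest picture that a camera, given by its name, has taken for a name from the list of things; names that differ only in an ending like _2 or _b are one class to them, and where a whole thing is asked for, a point or a joint stands for the part that bears it (a point fixed in the world has none). Each returns a list of dicts, best first, with "confidence" (0 to 1); they miss things now and then, are a little off and sometimes report something else, mostly with a low value. They report only what shows in the picture. A call takes as long as a camera call.
- manip.look_for(camera, name): "at" ([x, y, z] in m, in world coordinates, good to about 4 mm: the middle of the surface that is visible of it).
Readings, each from a call of its own:
- manip.current_time(): time.
- manip.current_qpos(): joint angles.
- manip.current_joint_vel(): joint speeds.
- manip.current_joint_torque(): joint torques, N m.
- manip.current_ee_pos(): TCP position.
- manip.current_tcp_rot(): TCP orientation.
- manip.current_force(): force on the tool from outside, world axes, zero at the start.
- manip.current_ft_torque(): the same for the moment, N m.
- manip.current_grip_width(): opening from 0.0 (shut) to 1.0 (fully open).
Only numpy, scipy, OpenCV 4.12 (cv2) and the standard library are available. Lean on these libraries where they do the work, as an engineer would, in place of code of your own. Each camera call takes 0.05 s, during which the arm holds its last target.

## Working session

There is one attempt and no reset: what is moved stays moved. The work goes in short steps, each a Python script; the robot and the scene stay as the last script left them, time stands still between calls to the robot, and variables do not carry over. Pictures are saved under pics/ and viewed, and the job is handed in when it is done.

```bash
ls; mkdir -p pics
python3 - <<'E'
from bench import manip
import cv2,numpy as np
for c in ["side","top"]:
    im,d=manip.grab_frame(c); cv2.imwrite(f"pics/{c}0.png",im[:,:,::-1]); np.save(f"pics/{c}0.npy",d)
    for n in ["mould","cradle","front_left","front_right","rear_left","rear_right","pivot","post","latch","beaker","bowl","jar"]:
        try:
            r=manip.look_for(c,n); print(c,n,[(np.round(q["at"],3).tolist(),round(q["confidence"],2)) for q in r[:2]])
        except Exception as e: print(c,n,repr(e))
print(manip.current_time(), manip.current_force())
for c in ["side","top"]:
    k=manip.get_calibration(c); print(c,k)
E
```

```text
pics
side mould [([0.709, 0.096, 0.04], 0.69), ([0.599, -0.04, 0.098], 0.61)]
side cradle [([0.705, 0.089, 0.04], 0.6)]
side front_left [([0.6, -0.034, 0.1], 0.71)]
side front_right [([0.6, -0.035, 0.1], 0.74)]
side rear_left [([0.599, -0.037, 0.102], 0.73)]
side rear_right [([0.482, -0.294, 0.061], 0.74), ([0.602, -0.036, 0.099], 0.65)]
side pivot [([0.709, 0.09, 0.038], 0.97), ([0.486, 0.137, 0.033], 0.33)]
side post [([0.49, 0.136, 0.032], 0.78), ([0.599, -0.038, 0.101], 0.55)]
side latch [([0.488, 0.136, 0.034], 0.58), ([0.708, 0.094, 0.042], 0.31)]
side beaker [([0.482, -0.299, 0.062], 0.86)]
side bowl [([0.674, -0.429, 0.029], 0.73), ([0.6, -0.038, 0.1], 0.25)]
side jar [([0.68, 0.388, 0.077], 0.83)]
top mould [([0.622, -0.071, 0.102], 0.74)]
top cradle [([0.721, 0.038, 0.052], 0.86)]
top front_left [([0.616, -0.072, 0.101], 0.71)]
top front_right [([0.619, -0.072, 0.102], 0.58)]
top rear_left [([0.621, -0.07, 0.103], 0.95)]
top rear_right [([0.618, -0.071, 0.103], 0.93), ([0.496, 0.128, 0.037], 0.28)]
top pivot [([0.721, 0.037, 0.054], 0.59)]
top post [([0.499, 0.122, 0.036], 
[... 274 characters left out ...]
317.03929313],
       [  0.        , 540.17454053, 235.4105232 ],
       [  0.        ,   0.        ,   1.        ]]), 'R': array([[-0.7994537 , -0.60055217, -0.01452153],
       [-0.43505104,  0.59547   , -0.67538587],
       [ 0.41425158, -0.53362212, -0.73732154]]), 't': array([0.46572409, 0.30097263, 0.91490037])}
top {'camera_matrix': array([[572.05240655,   0.        , 313.75020856],
       [  0.        , 572.05240655, 241.59151296],
       [  0.        ,   0.        ,   1.        ]]), 'R': array([[ 0.02473789, -0.99963923,  0.01046174],
       [-0.99602929, -0.0255411 , -0.08528367],
       [ 0.0855201 , -0.00831046, -0.99630179]]), 't': array([-0.02412595,  0.61302403,  1.10988298])}
```

View pics/top0.png

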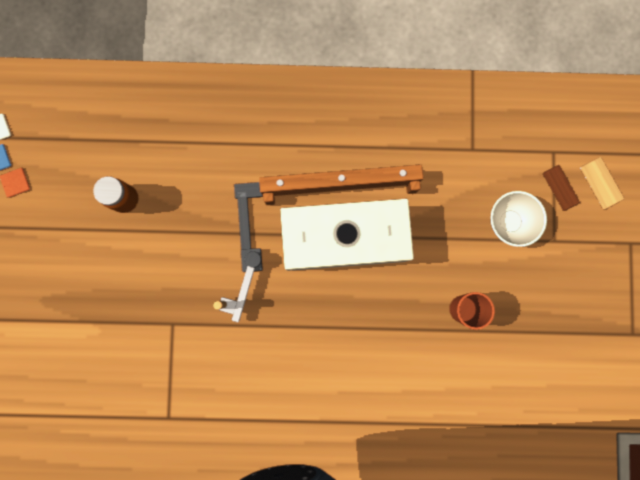

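View pics/side0.png

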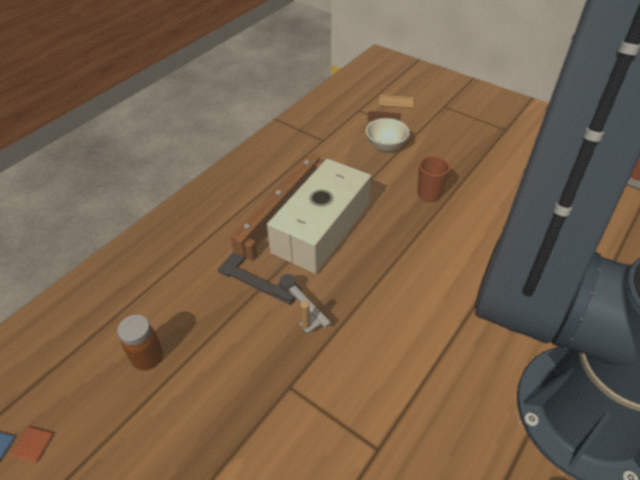

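The top view shows the mould (corners near (281,208), (408,200), (413,260), (285,269)), the stop just ahead of it (rows 165–195), the open latch with its post at (218,305), and the pottery well clear. Next I'll fit poses from depth.

```bash
cat > h.py <<'E'
from bench import manip
import numpy as np,cv2
def cloud(c):
    im,d=manip.grab_frame(c); k=manip.get_calibration(c); K=k["camera_matrix"]
    v,u=np.mgrid[0:480,0:640]; 
    P=np.stack([(u-K[0,2])/K[0,0]*d,(v-K[1,2])/K[1,1]*d,d],-1)
    W=(P-k["t"])@k["R"]   # R^T (P-t)
    W[d==0]=np.nan
    return im,d,W
def proj(c,X):
    k=manip.get_calibration(c); p=np.asarray(X)@k["R"].T+k["t"]; q=p@k["camera_matrix"].T; return q[:,:2]/q[:,2:]
def ray_at(c,uv,z):
    k=manip.get_calibration(c); K=k["camera_matrix"]
    uv=np.atleast_2d(uv); r=np.c_[(uv-[K[0,2],K[1,2]])/[K[0,0],K[1,1]],np.ones(len(uv))]@k["R"]
    o=-k["R"].T@k["t"]; s=(z-o[2])/r[:,2]; return o+s[:,None]*r
E
cat > est.py <<'E'
from h import *
def clean(m):
    m=m.astype(np.uint8); n,l,s,_=cv2.connectedComponentsWithStats(m); 
    return l==1+np.argmax(s[1:,4])
def rect(c,m,z):
    cs,_=cv2.findContours(m.astype(np.uint8),cv2.RETR_EXTERNAL,cv2.CHAIN_APPROX_NONE)
    ct=max(cs,key=cv2.contourArea)[:,0].astype(float)
    X=ray_at(c,ct,z)[:,:2]
    return cv2.minAreaRect((X*1000).astype(np.float32)),X
E
python3 - <<'E'
from est import *
for c in ["top","side"]:
    im,d,W=cloud(c)
    x,y,z=W[...,0],W[...,1],W[...,2]
    roi=(x>.4)&(x<.85)&(y>-.26)&(y<.28)
    tab=(x>.4)&(x<.85)&(abs(z)<.015); print(c,"table z",np.nanmedian(z[tab]),np.nanstd(z[tab]))
    m=clean(roi&(z>.088)&(z<.12)); print("mould z",np.nanmedian(z[m]),m.sum(),np.nanstd(z[m]))
    r,X=rect(c,m,.1); print(r); print(np.round(cv2.boxPoints(r),1).tolist())
    hsv=cv2.cvtColor(im,cv2.COLOR_RGB2HSV)
    s=clean(roi&(z>.052)&(z<.068)&(x>.66)); print("stop",np.nanmedian(z[s]),s.sum())
    r,X=rect(c,s,.06); print(r); print(np.round(cv2.boxPoints(r),1).tolist())
    o=im.copy(); o[m]=o[m]//2+[0,0,120]; o[s]=o[s]//2+[0,120,0]; cv2.imwrite(f"pics/seg_{c}.png",cv2.resize(o[130:330,180:460] if c=="top" else o[140:340,200:480],None,fx=2.8,fy=2.8)[:,:,::-1])
    p=roi&(z>.06)&(x<.56)&(y>.1); print("post",p.sum(),np.nanmedian(W[p],0) if p.any() else 0)
E
```

```text
top table z 0.00044290820034684816 0.0027140759573979407
mould z 0.10031731974283903 7875 0.0020165036169545723
((623.898193359375, -67.89544677734375), (115.12639617919922, 239.2725067138672), 5.7596235275268555)
[[554.5999755859375, 45.400001525878906], [578.5999755859375, -192.6999969482422], [693.2000122070312, -181.1999969482422], [669.2000122070312, 56.900001525878906]]
stop 0.06030390824050038 2549
((735.4595336914062, -57.784912109375), (31.853029251098633, 318.9736633300781), 6.18008279800415)
[[702.5, 99.0999984741211], [736.7999877929688, -218.10000610351562], [768.5, -214.60000610351562], [734.0999755859375, 102.5]]
post 83 [0.48588453 0.16441996 0.09866713]
side table z -0.00036599350387523776 0.0023413817782538707
mould z 0.09947345909420677 4630 0.002416454339902256
((618.1368408203125, -65.43455505371094), (119.86434173583984, 249.04623413085938), 5.71032190322876)
[[546.0999755859375, 52.5], [570.9000244140625, -195.3000030517578], [690.2000122070312, -183.39999389648438], [665.4000244140625, 64.4000015258789]]
stop 0.059341041083756665 1475
((730.9378662109375, -57.45243835449219), (34.326271057128906, 322.7106018066406), 6.181457042694092)
[[696.5, 101.0999984741211], [731.2000122070312, -219.6999969482422], [765.4000244140625, -216.0], [730.5999755859375, 104.80000305175781]]
post 158 [0.48136172 0.16868842 0.08838668]
```

```bash
python3 -c "
import cv2
a=cv2.imread('pics/seg_top.png');print(a.shape)"
```

```text
(560, 784, 3)
```

View pics/seg_top.png

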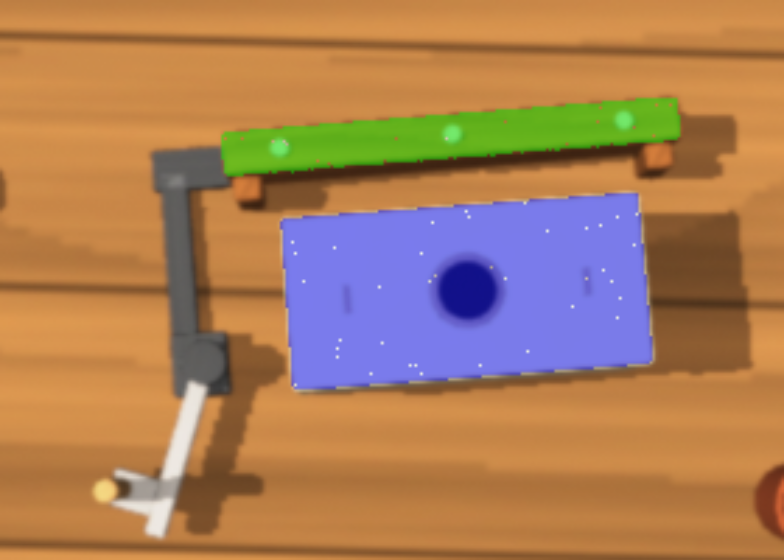

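View pics/seg_side.png

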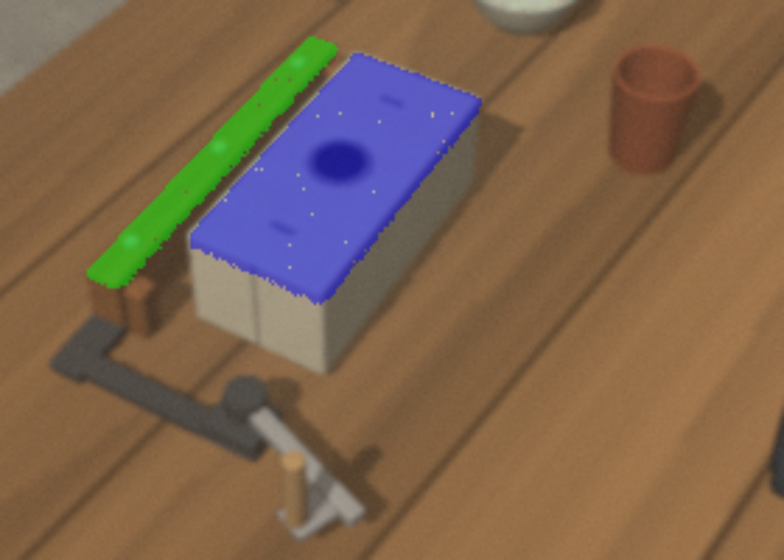

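```bash
cat >> est.py <<'E'
YAW=np.deg2rad(6.18); CX=np.array([np.cos(YAW),np.sin(YAW),0]); CY=np.array([-np.sin(YAW),np.cos(YAW),0]); CZ=np.array([0,0,1.]); O=np.array([.7205,-.0594,0])
C=np.stack([CX,CY,CZ],1)
def w(x,y,z): return O+C@np.array([x,y,z])/1000   # mm cradle->world
def cr(p): return (C.T@(np.asarray(p)-O))*1000
def mould():
    im,d,W=cloud("top"); x,y,z=np.moveaxis(W,-1,0)
    m=clean((x>.45)&(x<.85)&(y>-.26)&(y<.2)&(z>.088)&(z<.112)); r,X=rect("top",m,.1)
    b=cv2.boxPoints(r)/1000; q=np.array([cr([*p,0])[:2] for p in b]); c=q.mean(0)
    e=[q[i]-q[i-1] for i in range(4)]; l=max(e,key=np.linalg.norm); l=l*np.sign(l[1]); th=np.arctan2(-l[0],l[1])
    fl=c+[57.5*np.cos(th)-120*np.sin(th),57.5*np.sin(th)+120*np.cos(th)]
    fr=c+[57.5*np.cos(th)+120*np.sin(th),57.5*np.sin(th)-120*np.cos(th)]
    return c,th,fl,fr,im
def rep():
    c,th,fl,fr,im=mould(); print("mould c",c.round(1),"yaw",round(np.rad2deg(th),2),"FL",fl.round(1),"FR",fr.round(1),"t",round(manip.current_time(),1)); return c,th,fl,fr,im
def ori(tilt,yaw):
    a=np.deg2rad(yaw); t=np.deg2rad(tilt)
    x=np.array([0,0,-1.]); y=np.array([np.cos(a),np.sin(a),0]); R=np.stack([x,y,np.cross(x,y)],1)
    ry=cv2.Rodrigues(np.array([0,-t,0.]))[0]
    return C@ry@R
F0=np.zeros(3)
def f(): return C.T@manip.current_force()
E
python3 - <<'E'
from est import *
print(manip.current_tcp_rot().round(3)); rep()
for yaw in (45,-45,135,-135):
    R=ori(10,yaw); print(yaw,R[:,0].round(2),[None if (q:=manip.inverse_kinematics(p,R)) is None else q.round(2).tolist() for p in (w(-190,-105,120),w(-190,-105,30),w(-190,107,30))])
E
```

```text
[[-0.     0.241 -0.97 ]
 [ 0.    -0.97  -0.241]
 [-1.    -0.    -0.   ]]
mould c [-96.9   2. ] yaw -0.42 FL [-38.5 121.5] FR [ -40.3 -118.5] t 1.4
45 [ 0.17  0.02 -0.98] [[-0.45, 0.47, 1.8, 0.14, 0.73, -1.44], [-0.45, 0.62, 1.83, 0.18, 0.55, -1.49], [-0.05, 0.55, 1.98, 0.07, 0.44, -1.0]]
-45 [ 0.17  0.02 -0.98] [[-0.45, 0.47, 1.8, 0.14, 0.73, 0.13], [-0.45, 0.62, 1.83, 0.18, 0.55, 0.08], [-0.05, 0.55, 1.98, 0.07, 0.44, 0.57]]
135 [ 0.17  0.02 -0.98] [None, None, [-0.05, 0.55, 1.98, 0.07, 0.44, -2.57]]
-135 [ 0.17  0.02 -0.98] [[-0.45, 0.47, 1.8, 0.14, 0.73, 1.7], [-0.45, 0.62, 1.83, 0.18, 0.55, 1.65], [-0.05, 0.55, 1.98, 0.07, 0.44, 2.14]]
```

```bash
cat >> est.py <<'E'
R45=ori(10,-45)
def approach(step=2,n=12,thr=2.5,sp=.008):
    """slow steps along +cradle x till contact"""
    b=f(); p0=cr(manip.current_ee_pos()); 
    for i in range(1,n+1):
        manip.move_l(w(p0[0]+i*step,p0[1],p0[2]),max_speed=sp); d=f()-b
        if -d[0]>thr: break
    print("contact?" ,cr(manip.current_ee_pos()).round(1),d.round(1),"t",round(manip.current_time(),2)); return b
E
python3 - <<'E'
from est import *
manip.set_gripper(0.0)
manip.move_ptp(w(-200,-105,110),R45); print(manip.current_time())
manip.move_l(w(-195,-105,30),max_speed=.15); print(manip.current_time(),f().round(2))
manip.move_l(w(-184,-105,30),max_speed=.03); print(manip.current_time(),f().round(2))
approach(step=2,n=12)
im,_=manip.grab_frame("side"); cv2.imwrite("pics/s1.png",im[120:360,180:500,::-1].repeat(2,0).repeat(2,1))
E
```

```text
4.175
4.8583 [ 0.38  0.49 -0.08]
5.375 [-1.1   0.2   0.28]
contact? [-178.6 -105.2   29.7] [-3.8 -4.5 -0.6] t 6.58
```

View pics/s1.png

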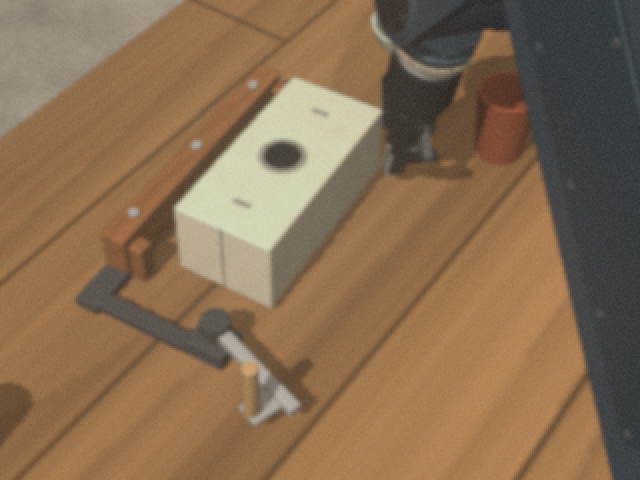

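Run:
```python
from est import *
for i in range(4): manip.dwell(.05); print(f().round(2))
rep()
approach(step=2,n=3,thr=6)
for i in range(2): manip.dwell(.05); print(f().round(2))
```

```text
[-4.9  -4.87 -1.13]
[-4.81 -3.75 -0.87]
[-5.77 -4.24  0.14]
[-4.48 -3.74 -0.63]
mould c [-97.   2.] yaw -0.42 FL [-38.6 121.5] FR [ -40.3 -118.5] t 6.9
contact? [-173.9 -105.9   29.4] [-5.8 -3.1  2.9] t 8.0
[-10.89  -6.52   2.87]
[-10.58  -8.08   2.78]
```

Lateral force of about 0.7 times the push suggests the 45° knuckle is touching the mould's corner edge. I'll back off and turn the jaw axis parallel to the rear face, so the flat fingertips push.

```bash
cat >> est.py <<'E'
RP=ori(10,-90)
E
python3 - <<'E'
from est import *
manip.move_l(w(-195,-108,30),max_speed=.05)
manip.move_l(w(-195,-108,28),RP,max_speed=.05); print(manip.current_time())
manip.move_l(w(-173,-110,28),max_speed=.04); print(manip.current_time(),f().round(2))
manip.dwell(.1); print(f().round(2))
approach(step=1.5,n=12)
for i in range(2): manip.dwell(.05); print(f().round(2))
im,_=manip.grab_frame("side"); cv2.imwrite("pics/s2.png",im[120:300,280:520,::-1].repeat(3,0).repeat(3,1))
rep()
E
```

```text
9.6333
10.3333 [ 0.77 -0.18 -0.42]
[ 0.1   0.12 -0.05]
contact? [-162.2 -109.7   27.6] [-6.5 -0.5  1.8] t 13.13
[-5.17 -0.72  2.03]
[-5.92 -1.28  2.8 ]
mould c [-95.5   2. ] yaw 1.19 FL [-40.5 123.1] FR [ -35.5 -116.8] t 13.3
```

View pics/s2.png

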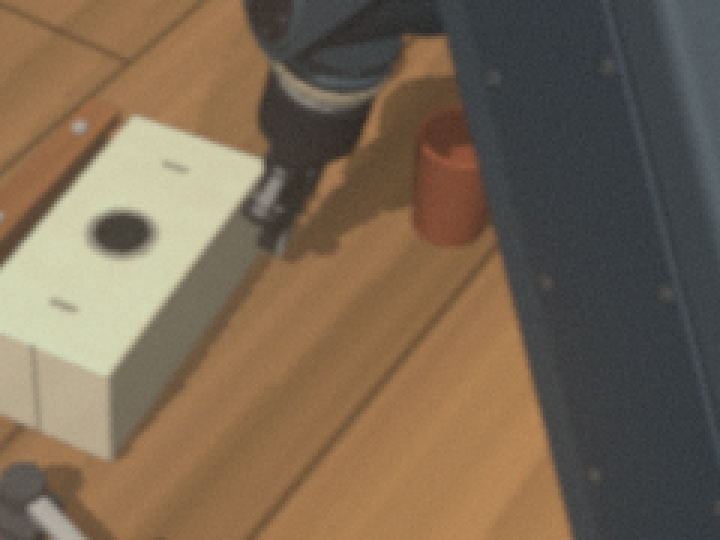

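```bash
cat >> est.py <<'E'
def push(dist,chunk=4,sp=.010,fmax=19.5):
    """push +x from present actual pose; stops at fmax"""
    p0=cr(manip.current_ee_pos()); s=0; mx=0
    while s<dist-1e-6:
        s=min(dist,s+chunk); manip.move_l(w(p0[0]+s,p0[1],28),max_speed=sp)
        d=f(); F=np.linalg.norm(d); mx=max(mx,F)
        if s in(chunk,dist) or F>fmax: print("  s",s,cr(manip.current_ee_pos()).round(1),d.round(1),round(F,1),"t",round(manip.current_time(),2))
        if F>fmax: print("LIMIT"); break
    return mx
E
python3 - <<'E'
from est import *
print(push(12)); rep()
E
```

```text
s 4 [-160.1 -109.7   27.3] [-11.   -3.7   3.2] 12.0 t 13.79
  s 12 [-152.1 -109.7   27. ] [-10.   -4.1  -1.7] 11.0 t 14.89
12.028814884010224
mould c [-92.7   3.4] yaw 5.05 FL [-46. 128.] FR [ -24.8 -111. ] t 14.9
```

```bash
cat >> est.py <<'E'
def switch(side,inset=13):
    """retreat, move to other rear corner, stop 5 mm short of face. side +1 left -1 right"""
    c,th,fl,fr,_=mould()
    p=cr(manip.current_ee_pos()); cs,sn=np.cos(th),np.sin(th)
    def face(y): # x of rear face at cradle y
        return c[0]-57.5/cs-(y-c[1])*np.tan(th) 
    yt=c[1]+57.5*-sn+side*(120-inset)
    xc=min(face(yt-14),face(yt+14) if side<0 else face(min(yt+14,yt+inset)))
    xc=min(face(yt-14),face(yt+14))-12
    xs=min(p[0]-8,xc-8)
    manip.move_l(w(xs,p[1],28),max_speed=.06)
    manip.move_l(w(xs,yt,28),max_speed=.2)
    manip.move_l(w(xc-4,yt,28),max_speed=.03)
    print("at",cr(manip.current_ee_pos()).round(1),f().round(1),"t",round(manip.current_time(),2))
    approach(step=1.5,n=10,thr=3.5,sp=.009)
E
python3 - <<'E'
from est import *
switch(1); push(22,sp=.012); rep()
E
```

```text
at [-176.4  104.9   28. ] [0.7 0.  0.1] t 17.16
contact? [-171.1  105.    27.7] [-5.  -0.   1.3] t 18.46
  s 4 [-169.3  105.5   27.1] [-11.4   1.3   3.7] 12.0 t 18.88
  s 22 [-151.7  105.8   26.6] [-9.6  4.2 -1.8] 10.7 t 21.13
mould c [-87.5   1.7] yaw -2.44 FL [-25.  119.2] FR [ -35.2 -120.6] t 21.2
```

Run:
```python
from est import *
push(10,sp=.012,chunk=5); rep(); switch(-1); push(28,sp=.012); rep()
```

```text
s 5 [-149.   106.5   26.7] [-7.4  2.8 -2.5] 8.3 t 21.54
  s 10 [-144.2  106.6   26.6] [-8.7  5.2 -2.4] 10.4 t 22.11
mould c [-85.4   1.3] yaw -5.38 FL [-16.9 115.3] FR [ -39.4 -123.6] t 22.2
at [-169.7  -99.8   28.1] [ 0.4 -0.1  0.2] t 24.37
contact? [-164.   -99.7   27.9] [-4. -0.  1.] t 25.68
  s 4 [-161.7  -99.4   27.3] [-11.1  -1.3   2.7] 11.5 t 26.13
  s 28 [-137.8  -99.7   26.9] [-8.8 -4.5 -2.7] 10.3 t 29.03
mould c [-77.5   3.6] yaw 4.92 FL [-30.5 128.1] FR [  -9.9 -111. ] t 29.1
```

```bash
sed -i 's/w(xc-4,yt,28)/w(xc-2,yt,28)/; s/step=1.5,n=10,thr=3.5,sp=.009/step=2,n=8,thr=3.5,sp=.012/' est.py
python3 - <<'E'
from est import *
switch(1); push(27,sp=.014,chunk=4.5); c,th,fl,fr,im=rep()
E
```

```text
at [-158.9  105.4   28. ] [-0.   0.2  0.9] t 31.29
contact? [-154.7  105.7   27.3] [-10.1  -0.7   3.6] t 32.26
  s 4.5 [-152.5  106.2   27. ] [-10.7   0.9   2.5] 11.1 t 32.6
  s 27 [-130.1  106.4   26.6] [-8.6  4.  -2.4] 9.8 t 34.98
mould c [-70.6   1.5] yaw -4.66 FL [ -3.6 116.5] FR [ -23.  -122.8] t 35.0
```

Run:
```python
from est import *
switch(-1); push(20,sp=.014,chunk=4); c,th,fl,fr,im=rep()
```

```text
at [-151.5 -100.4   28. ] [ 0.2 -0.2 -0.3] t 37.26
contact? [-148.1 -100.3   27.7] [-5.2 -0.1  1.7] t 37.92
  s 4 [-145.8 -100.1   27.3] [-10.6  -2.8   2.5] 11.2 t 38.31
  s 20 [-129.8 -100.3   27. ] [-11.2  -3.3  -0.6] 11.7 t 40.04
mould c [-65.1   3.4] yaw 2.21 FL [-12.2 125.5] FR [  -3.  -114.3] t 40.1
```

Run:
```python
from est import *
switch(1); push(8,sp=.014,chunk=4); push(4,sp=.01,chunk=1,fmax=15); c,th,fl,fr,im=rep()
```

```text
at [-141.1  107.8   28. ] [ 0.4  0.4 -0.4] t 42.15
contact? [-137.9  107.9   27.6] [-6.2 -1.2  1.2] t 42.8
  s 4 [-136.2  108.4   27.1] [-11.    1.    4.4] 11.9 t 43.17
  s 8 [-132.5  108.7   26.8] [-11.3   4.5   1.1] 12.2 t 43.61
  s 1 [-132.6  109.    27.4] [-5.9  1.1 -0.6] 6.0 t 43.93
  s 4 [-130.7  109.3   27.1] [-12.4   3.7   2.6] 13.2 t 44.68
mould c [-63.4   2.8] yaw -0.52 FL [ -4.8 122.3] FR [  -7.  -117.7] t 44.7
```

Run:
```python
from est import *
push(6.5,sp=.01,chunk=1.3,fmax=16); c,th,fl,fr,im=rep()
switch(-1); push(9,sp=.012,chunk=1.5,fmax=16); c,th,fl,fr,im=rep()
```

```text
s 1.3 [-130.8  109.6   27.3] [-7.6  0.8 -0.8] 7.7 t 44.99
  s 6.5 [-126.6  110.1   26.9] [-11.1   5.3   0.8] 12.3 t 46.12
mould c [-62.2   2.6] yaw -2.19 FL [ -0.2 120.3] FR [  -9.3 -119.5] t 46.2
at [-138.1 -101.8   28. ] [0.2 0.  0.2] t 48.27
contact? [-134.8 -101.7   27.7] [-5.1  0.3  1.4] t 48.92
  s 1.5 [-134.7 -101.5   27.5] [-7.7 -0.7  3.4] 8.5 t 49.17
  s 9 [-127.7 -101.8   26.9] [-10.1  -4.1   0.1] 10.9 t 50.55
mould c [-60.3   3.1] yaw 0.6 FL [ -4.1 123.7] FR [  -1.6 -116.3] t 50.6
```

Run:
```python
from est import *
push(4.5,sp=.01,chunk=.9,fmax=15.5); c,th,fl,fr,im=rep()
switch(1); push(6.5,sp=.012,chunk=1.3,fmax=15.5); c,th,fl,fr,im=rep()
```

```text
s 0.9 [-127.8 -101.7   27.3] [-7.1 -2.3 -1.9] 7.7 t 50.85
  s 4.5 [-125.7 -101.8   27. ] [-17.   -4.3   4.8] 18.2 t 51.85
LIMIT
mould c [-59.8   3.3] yaw 1.32 FL [ -5.  124.6] FR [   0.5 -115.3] t 51.9
at [-133.8  108.7   28. ] [-0.4  0.2  0.3] t 53.93
contact? [-130.7  108.8   27.6] [-5.  -0.   1.5] t 54.58
  s 1.3 [-130.6  108.9   27.5] [-6.6 -0.6  2.6] 7.1 t 54.83
  s 6.5 [-126.9  109.5   26.8] [-11.5   4.    2. ] 12.3 t 55.87
mould c [-58.8   3.2] yaw -0.15 FL [ -0.9 123. ] FR [  -1.6 -117. ] t 55.9
```

Both corners now sit about 1–2 mm from the stop; the right edge was felt touching it at my x ≈ +0.5. Now the latch.

```bash
cat > latch.py <<'E'
from est import *
RV=ori(0,-90); piv=w(-128,185,0); p0=np.array([.4838,.1662]); v=p0-piv[:2]; a0=np.arctan2(v[1],v[0])
print(piv,np.hypot(*v),np.rad2deg(a0))
def P(t,z=.059): return np.array([piv[0]+.105*np.cos(a0+t),piv[1]+.105*np.sin(a0+t),z])
E
python3 - <<'E'
from latch import *
for t in np.linspace(0,2.12,5):
    q=manip.inverse_kinematics(P(t),RV); print(P(t).round(3),cr(P(t)).round(0), None if q is None else q.round(2))
q=manip.inverse_kinematics(P(0,.135),RV); print(q.round(2),manip.current_qpos().round(2),manip.current_time())
E
```

```text
[0.57332818 0.11074539 0.        ] 0.10531148153198609 148.22553170494643
[0.484 0.166 0.059] [-211.  250.   59.] [ 0.24  0.54  1.88 -0.    0.73  1.7 ]
[0.468 0.113 0.059] [-232.  199.   59.] [ 0.14  0.5   1.95 -0.    0.69  1.6 ]
[0.481 0.06  0.059] [-225.  144.   59.] [ 0.03  0.5   1.95 -0.    0.69  1.49]
[0.52  0.02  0.059] [-191.  101.   59.] [-0.05  0.55  1.86 -0.    0.74  1.41]
[0.573 0.006 0.059] [-140.   81.   59.] [-0.07  0.62  1.72 -0.    0.81  1.39]
[ 0.24  0.41  1.84 -0.    0.89  1.7 ] [-0.03  0.64  1.81  0.05  0.53  1.39] 55.9167
```

Run:
```python
from latch import *
p=cr(manip.current_ee_pos())
manip.move_l(w(p[0]-30,p[1],45),max_speed=.08)
manip.move_l(w(p[0]-70,p[1]+40,135),max_speed=.2)
manip.move_ptp(P(0,.135),RV)
manip.set_gripper(.65)
print(manip.current_time())
im,_=manip.grab_frame("wrist"); cv2.imwrite("pics/w1.png",im[:,:,::-1])
im,_=manip.grab_frame("side"); cv2.imwrite("pics/s3.png",im[200:400,180:460,::-1].repeat(2,0).repeat(2,1))
```

```text
[0.57332818 0.11074539 0.        ] 0.10531148153198609 148.22553170494643
58.2583
```

View pics/w1.png

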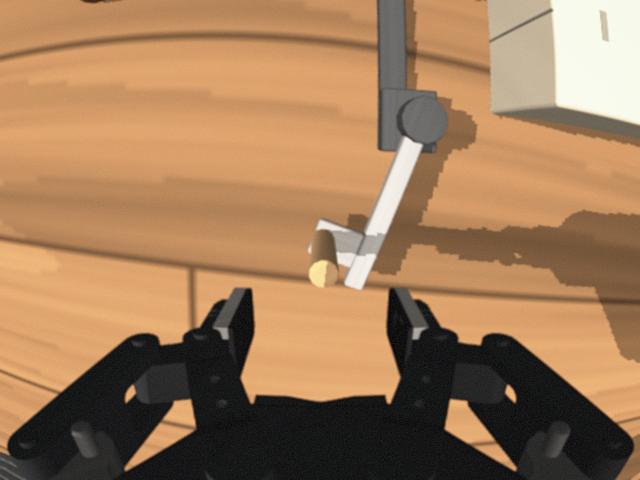

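View pics/s3.png

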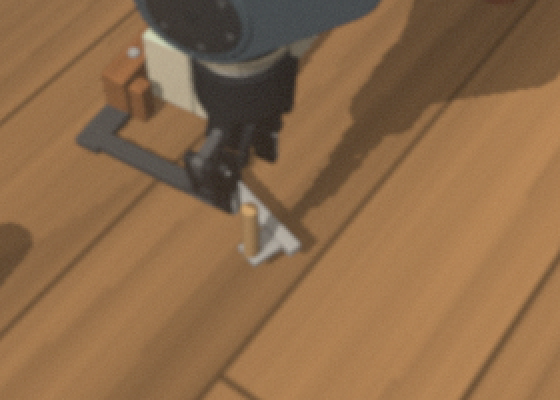

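Run:
```python
from latch import *
k=manip.get_calibration("wrist");K=k["camera_matrix"]
for X in ([.4838,.1662,.1],P(0,.135)):
    c=k["R"]@X+k["t"]; th=np.arctan2(np.hypot(c[0],c[1]),c[2]); ph=np.arctan2(c[1],c[0])
    print(K[0,2]+K[0,0]*th*np.cos(ph),K[1,2]+K[1,1]*th*np.sin(ph))
```

```text
[0.57332818 0.11074539 0.        ] 0.10531148153198609 148.22553170494643
320.1518592273273 277.14872194113707
320.54254444110137 306.19116413322064
```

The predicted post top (320,277) agrees with the one seen at about (323,273), within about 1 mm. The jaws are centred, so I'll grip and swing.

Run:
```python
from latch import *
manip.move_l(P(0),max_speed=.15)
manip.set_gripper(0.,effort=20); print("grip",manip.current_grip_width(),manip.current_time())
for t in np.linspace(0,2.05,9)[1:]:
    manip.move_l(P(t),max_speed=.12); 
    F=f(); print(round(t,2),F.round(1),round(manip.current_time(),2))
    if np.linalg.norm(F)>35: print("HIGH"); break
manip.move_l(P(2.12),max_speed=.04); print(f().round(1),cr(manip.current_ee_pos()).round(1),manip.current_time())
rep()
im,_=manip.grab_frame("side"); cv2.imwrite("pics/s4.png",im[150:350,180:460,::-1].repeat(2,0).repeat(2,1))
```

```text
[0.57332818 0.11074539 0.        ] 0.10531148153198609 148.22553170494643
grip 0.17915045268521568 59.45
0.26 [-6.1  3.2  8.8] 59.83
0.51 [-6.9  1.3  8.4] 60.2
0.77 [-6.4 -0.4  7. ] 60.58
1.02 [-4.1 -1.6  4.4] 60.95
1.28 [-0.  -0.2  2.7] 61.33
1.54 [ 0.4 -1.6  4.3] 61.7
1.79 [-1.5 -4.3  4.6] 62.08
2.05 [-5.  -2.6  4.9] 62.45
[-0.   0.6 -0.4] [-140.3   81.2   58.8] 62.7833
mould c [-58.7   3.2] yaw -0.15 FL [ -0.9 123. ] FR [  -1.5 -117. ] t 62.8
```

View pics/s4.png

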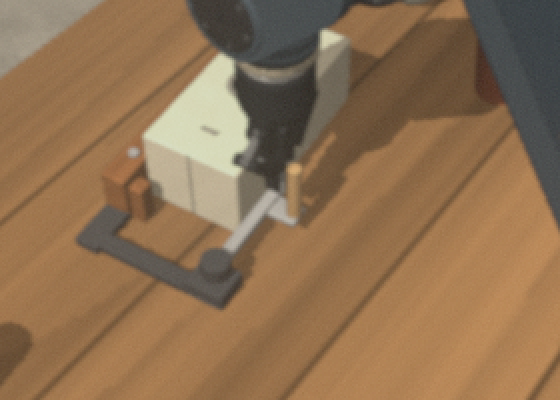

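The post slipped out behind the fingers near the end of the swing. I'll measure it and finish by pushing it from behind with closed fingers.

Run:
```python
from latch import *
im,d,W=cloud("side"); q=(W.reshape(-1,3)-O)@C*1000
hsv=cv2.cvtColor(im,cv2.COLOR_RGB2HSV).reshape(-1,3)
m=(q[:,2]>55)&(q[:,2]<102)&(q[:,0]>-200)&(q[:,0]<-120)&(q[:,1]>40)&(q[:,1]<140)&(hsv[:,1]>70)&(hsv[:,2]>80)
print(m.sum(),np.median(q[m],0).round(1),q[m].min(0).round(),q[m].max(0).round())
t=m.reshape(480,640); v,u=np.nonzero(t); print(u.min(),u.max(),v.min(),v.max())
print(manip.current_grip_width(),cr(P(2.09)).round(1),cr(P(1.8)).round(1),manip.current_time())
```

```text
[0.57332818 0.11074539 0.        ] 0.10531148153198609 148.22553170494643
162 [-163.2   86.9   84. ] [-169.   74.   56.] [-150.   93.  102.]
322 331 231 251
-0.0020729926991563032 [-143.    81.1   59. ] [-172.1   89.7   59. ] 62.9333
```

Run:
```python
from latch import *
manip.move_l(w(-138,81,118),max_speed=.2)
manip.move_l(w(-193,83,118),max_speed=.2)
manip.move_l(w(-193,83,65),max_speed=.2); print(manip.current_time(),f().round(1))
manip.move_l(w(-172,82,65),max_speed=.08); print(manip.current_time(),f().round(1))
for x in np.arange(-169,-150,2.):
    manip.move_l(w(x,82,65),max_speed=.04); F=f(); print(x,cr(manip.current_ee_pos()).round(1),F.round(1),round(manip.current_time(),2))
    if -F[0]>6 or manip.current_time()>68: break
```

```text
[0.57332818 0.11074539 0.        ] 0.10531148153198609 148.22553170494643
64.2167 [ 0.3 -0.4  0.2]
64.6333 [-38.3  -2.6  17.7]
-169.0 [-178.9   82.7   64.1] [-52.8  -4.1  25.6] 64.88
```

Run:
```python
from latch import *
im,_,W=cloud("side"); cv2.imwrite("pics/s5.png",cv2.resize(im[200:330,230:400,::-1],None,fx=4.5,fy=4.5))
print(f().round(1)); np.save("pics/W5.npy",W); np.save("pics/im5.npy",im)
im,_=manip.grab_frame("top"); cv2.imwrite("pics/t5.png",cv2.resize(im[150:350,180:450,::-1],None,fx=2.9,fy=2.9)); print(manip.current_time())
```

```text
[0.57332818 0.11074539 0.        ] 0.10531148153198609 148.22553170494643
[-52.9  -3.4  25.1]
64.9833
```

View pics/s5.png

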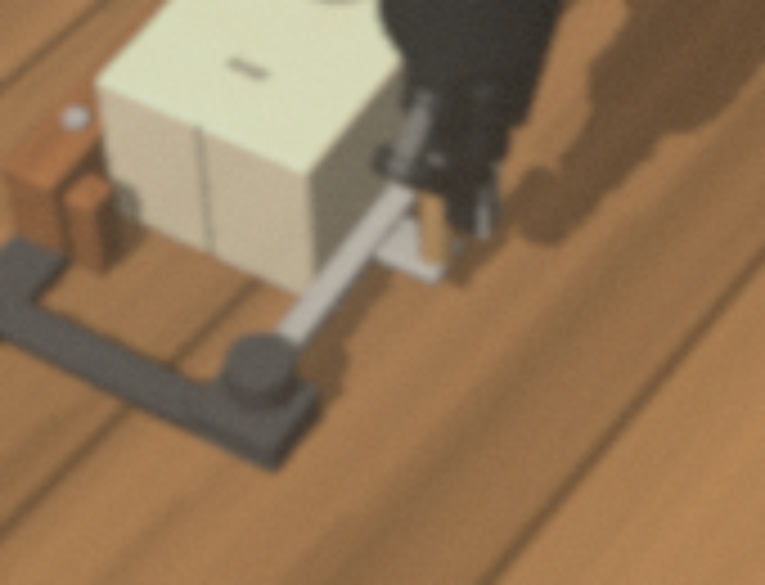

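View pics/t5.png

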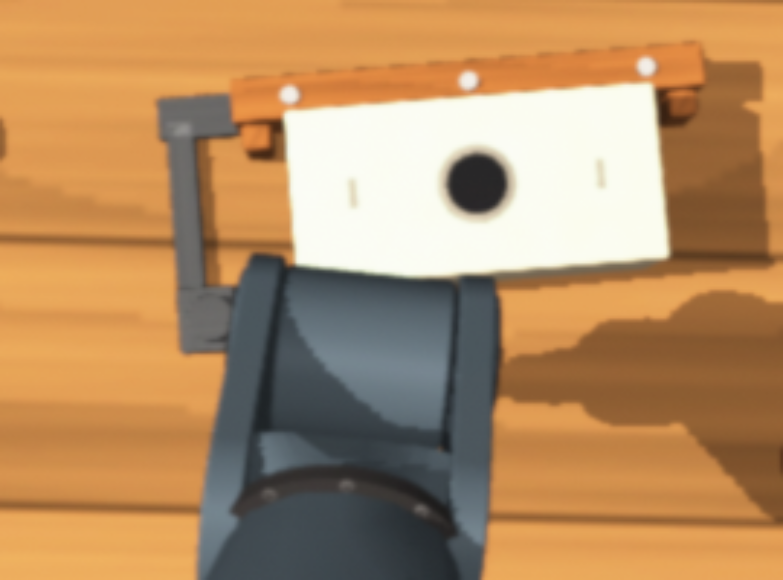

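The bar lies parallel to the mould's rear face, with the post at about (-157, 82) in the cradle frame. That matches a shut bar with the post lug 16° behind it, so the latch is hard against its end stop. It had started slightly closed, so my target overshot the stop. I'll back off and check.

Run:
```python
from latch import *
manip.move_l(w(-215,83,65),max_speed=.12)
manip.move_l(w(-260,60,200),max_speed=.25); print(f().round(1))
c,th,fl,fr,im=rep(); cv2.imwrite("pics/t6.png",cv2.resize(im[150:350,180:450,::-1],None,fx=2.9,fy=2.9))
im,d,W=cloud("side"); cv2.imwrite("pics/s6.png",cv2.resize(im[180:330,230:430,::-1],None,fx=4,fy=4))
q=(W.reshape(-1,3)-O)@C*1000
m=(q[:,2]>55)&(q[:,2]<98)&(q[:,0]>-200)&(q[:,0]<-130)&(q[:,1]>40)&(q[:,1]<140); print(m.sum(),np.median(q[m],0).round(1),manip.current_time())
```

```text
[0.57332818 0.11074539 0.        ] 0.10531148153198609 148.22553170494643
[ 0.5  0.2 -0.2]
mould c [-58.8   3.2] yaw -0.19 FL [ -0.9 123. ] FR [  -1.7 -117. ] t 66.3
113 [-165.    88.4   78.9] 66.3417
```

View pics/s6.png

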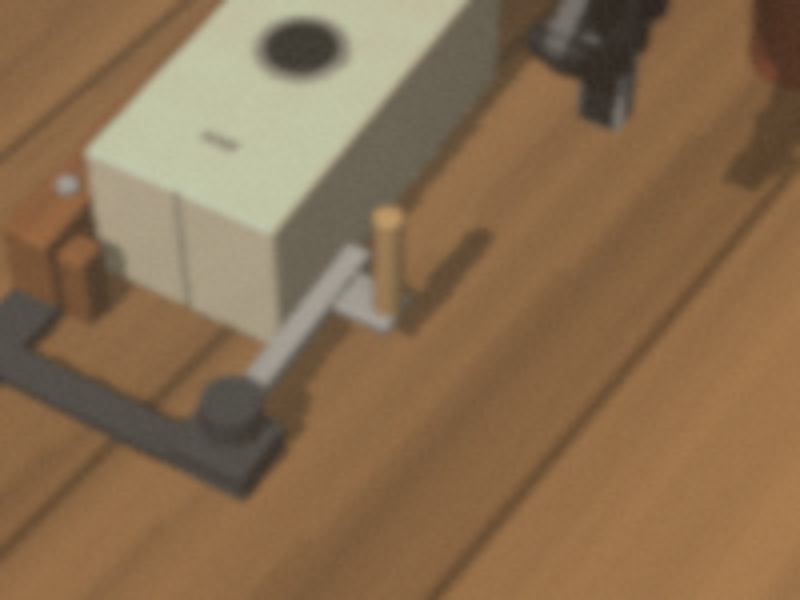

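View pics/t6.png

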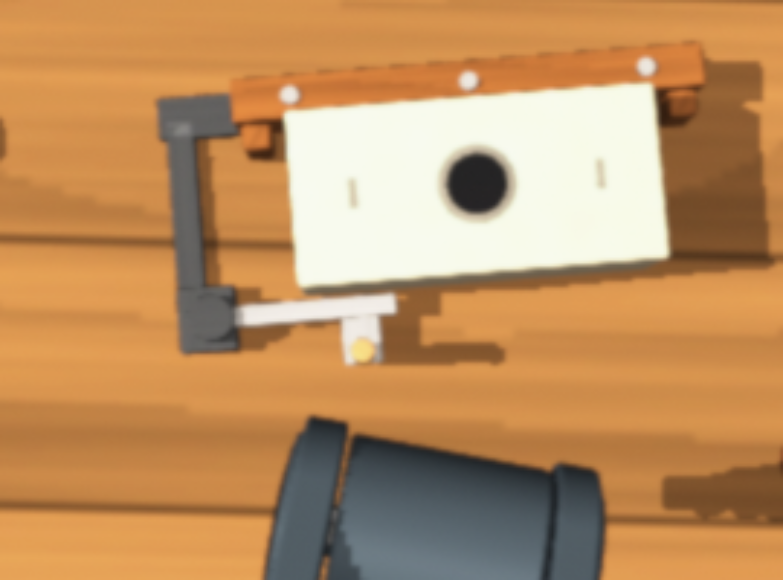

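The bar lies parallel to the mould's rear face, just behind it, and the robot is clear. Handing in.

```bash
python3 -c "
from bench import manip
manip.sign_off()"
```

```text
the job is handed in; nothing more can be done
```

I walked the mould home with alternating corner pushes, swung the latch shut behind it, and handed the job in at about 66 s of the 72 s allowed. No verdict was reported.

**Mould:** in the last picture the front edges read -0.9 mm (left) and -1.7 mm (right) from my fit of the stop's face. The right edge had pressed against the stop at my +0.5 mm, so the true gaps are probably about 1.4 and 2.2 mm. The mould sits 3 mm off centre with a yaw of -0.2°, and its position did not change while the latch moved.

**Forces on the mould:** the wrist force was mostly 10–13 N between steps. It peaked at 18 N, when the right edge met the stop. The limit is 25 N.

**Latch:** it was hard against its end stop, and the bar lies parallel to and just behind the mould's rear face. I judged this from the pictures, as there is no reading of the joint.

**What did not go to plan:**
- **First push:** with the fingers turned 45°, a knuckle caught the mould's corner edge, so I turned the jaws parallel to the rear face.
- **Latch starting angle:** the latch was apparently not quite at 0, so my swing target overshot its end stop and the post slipped out of the grip.
- **Extra press on the post:** taking the latch as not yet shut, I pressed the closed fingers against the post from behind, and the wrist force reached about 59 N. That is under the 120 N wrist limit. The fingers were touching the post, so I don't expect the 40 N limit on the arm and gripper body to apply, but I could not confirm it.
- **Pottery:** I kept well clear of it but did not measure its positions again at the end.

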